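# Take the safety bottle off its hook and open its push-and-turn cap

## Robot

A 6-joint arm with a two-finger parallel gripper is mounted at the origin on a cart in front of the work surface, level with it; the furniture and walls round the work are solid. World frame = base frame: x ahead of the robot, y to its left, z up, the work surface at z = 0. Lengths are in m, angles in rad, forces in N, time in s.
With the tool pointing down it reaches from about 0.375 to 0.975 m from the base axis. Payload 3.8 kg.
Tool frame: the origin (TCP) lies midway between the tips of the shut fingers; the grasp point (between the pads) lies 19 mm behind it; z points along the fingers, y is the line along which they close (so a half turn about z gives the same grasp; the last joint's range is limited). The gripper opens to 85 mm and grips with 20 to 120 N. Pads are 22 mm wide; open, the fingers measure 114 mm over their backs; the gripper's body (76 mm by 85 mm) begins 54 mm behind the grasp point. The pads swing forward as they close: fully open they stand 13 mm farther back than shut.
Start: joints at [1.095, 0.264, 1.604, -0, 1.274, -0.037], TCP at [0.287, 0.611, 0.231] pointing down, gripper open.
Joint ranges: [-2.63, 2.63], [-0.94, 2.18], [0.31, 2.57], [-1.31, 4.45], [0, 2.66], [-2.55, 2.55]. Speed limits (rad/s): [2.57, 2.57, 3.14, 3.14, 3.14, 3.14].

## Interface

Orientations are given as a rotation vector (axis times angle).
In Python, from workcell import bot, read_camera, camera_info, ticket gives the robot as it stands.
- The arm moves only by the tool servo_tool, never from a script. Its argument "targets" is a list of rows, each an object of numbers: "hand": the closure, from -1 (fully open) to 1 (shut); "x", "y", "z": the shift along the tool's x, y, z as a fraction of full scale; "roll": the turn about the tool's z as a fraction of full scale. In form: [{"hand": .., "x": .., "y": .., "z": .., "roll": ..}, ...]. A call has 1 to 10 rows; each row is the pose to reach, as a shift and turn from the pose commanded when the call began, along the tool's axes at that moment, turning the shorter way round; what a row does not reach only later rows make up. Full scale, the value 1, is 50 cm for a shift and 180 degrees for a turn. A row lasts 1/12 s, in which the tool goes at most 41.7 mm and 7.16 degrees, less where a joint would pass 70% of its speed; a pose out of reach is approached as far as the arm can. A call with a number of a shift or a turn outside -1 to 1 is refused whole. A call with a gripper value outside its range is refused whole. The fingers move at their own pace and stop on an object; "grip_force" is the grip in N (left out, the last holds). Time passes only in rows, so rows that repeat a pose let the fingers close. It gives the time, the measured TCP pose, the force, the opening and the grip force at its end, in the units of the state.
- bot.read_state(): the state, without advancing time (a new reading comes with each control period).
- read_camera(name): name is "scene" or "top" or "wrist"; returns the picture (400x640x3 uint8, red, green, blue); there is no depth.
- camera_info(name): a dict with "fx", "fy", "cx", "cy" (pixels), "k1" (the pictures are not rectified: a ray, as slopes to the right and down, at radius r is drawn at 1 + k1 r^2 times it, then the intrinsics apply), "eye" and "orientation" of the camera in the world; the wrist camera has in their place "T_tool_cam" (4x4, takes a point from camera to tool coordinates, whose origin is the TCP and whose axes are the flange's). Camera axes: x right, y down, z forward; pixel columns grow to the right and rows downward; lengths in m; the calibration is good to about 2 mm. A picture is of the moment at which its call begins: read the wrist's pose just before it. camera_info takes no time and is no camera call.
- ticket.finish_job(): hands the job in; it is judged then, once.
The state is a dict: "time": time; "q": joint angles; "joint_vel": joint speeds; "joint_torque": joint torques, N m; "tool_pos": TCP position; "tcp_rot": TCP orientation; "wrist_force": force on the tool from outside, world axes, zero at the start; "torque": the same for the moment, N m; "width": opening from 0.0 (shut) to 1.0 (fully open); "grip_force": force on a finger pad.
Only numpy, scipy, OpenCV 4.12 (cv2) and the standard library are available. Lean on these libraries where they do the work, as an engineer would, in place of code of your own. Each camera call takes 0.05 s, during which the arm holds its last target. There are 200 camera calls.

## Task

Lift the square bottle up and off the hook of its stand and set it gently and fully down, upright, in the square holder on the bench, its cap still on. Then press the push-and-turn safety cap down, twist it counter-clockwise until it is free, lift it clear above the bottle and finish holding it there in the gripper, upright and still, with the bottle left seated in the holder. Leave the loose things round about (oil bottle, tape roll, brass flange, steel bush) where they stand.

Things in the scene. Friction and masses are not known exactly. Their poses are not given: they have to be found in the camera images.
- hook_stand: Dark steel stand fixed to the bench; its upright plate (64 mm wide, top at 125 mm) has one upturned flat hook facing -x on which the bottle hangs. Origin on the bench under the middle of the hung bottle; x points from bottle to stand (plate face at 44 mm), z up.
- hook_lip (a point): Top of the hook's lip, 117 mm above the bench, 32 mm along the stand's +x. Hook 20 mm wide, its floor 12 mm below this point. To free the bottle raise it at least 15 mm, then draw it 40 mm or more along the stand's -x.
- holder: Low square aluminium holder screwed to the bench, open at the top: inside 57 x 57 mm, outside 70 mm, floor 8 mm and bevelled rim 44 mm above the bench; screw ears along y (122 mm overall). Origin on the bench under its centre; x, y square to the walls. Bottle fits in any quarter turn, cannot turn in it (6 degrees of play either way).
- bottle: White plastic bottle, about 0.35 kg: square body 52 x 52 x 70 mm, round shoulder (48 mm) up to 80 mm, neck to 103 mm, in it a grey spring plunger that rises to 114 mm when the cap is off. Origin at the centre of its underside, z up; hung: about 50 mm above the bench, upright. Seated in the holder: 8 mm above the bench.
- bottle_handle (a point): Middle of the wire handle bar (6 mm thick, 36 mm long, along y) at the bottle's +x side, 38 mm from its axis and 58 mm above its underside; it hangs on the hook.
- cap: Black ribbed round push-and-turn cap, 50 mm across, 28 mm tall; origin at the centre of its open underside, z up. Locked at first: origin 86 mm above the bottle's, yaw equal to the bottle's within 5 degrees. The bottle may be carried by the cap.
- cap_top (a point): Centre of the cap's top face. A spring lifts the cap: 6 N at rest, 1 N more per mm. Press it down at least 3 mm (bottoms at 6 mm, 12 N), keep it pressed and turn it counter-clockwise seen from above, 55 to 68 degrees relative to the bottle (hard stop at about 68); then it lifts straight off.
- oil_bottle: Bystander: amber dispensing bottle 127 mm tall, 43 mm across, loose; origin at the centre of its underside. Leave alone.
- tape_roll: Bystander: roll of masking tape lying flat, 105 mm across, 25 mm high, loose; origin at the centre of its underside. Leave alone.
- flange: Bystander: brass flange 58 mm across, 28 mm high, loose; origin at the centre of its underside. Leave alone.
- bush: Bystander: steel bush 26 mm across, 32 mm high, loose; origin at the centre of its underside. Leave alone.
Things that resemble listed ones, but are neither listed nor needed, are in the scene too. Of the things shaped like the cap, the black one is meant.

How it is judged:
On the way, in this order (a step that is already met when the one before it is completed fails the run):
1. the bottle is off the hook and clear of the stand, its cap on (horizontal distance between bottle and hook_stand above 0.035 m and contact force between bottle and hook_stand below 0.2 N and z of cap in the frame of bottle below 0.092 m), for 0.1 s.
2. the bottle stands upright on the floor of the holder, its cap still on (horizontal distance between bottle and holder below 0.009 m and z of bottle in the frame of holder below 0.013 m and angle between bottle's own z axis and vertical below 0.1 rad and z of cap in the frame of bottle below 0.092 m), for 0.2 s.
At the end, for the whole second after the job is handed in: Bottle upright (0.1 rad) on the holder's floor (height within 5 mm, 9 mm sideways). Cap gripped by the fingers (over 1 N), upright within 0.4 rad, slower than 30 mm/s, not touching the bottle, its underside over 119 mm above the bottle's underside and within 60 mm of its axis (horizontal distance between bottle and holder below 0.009 m and z of bottle in the frame of holder below 0.013 m and angle between bottle's own z axis and vertical below 0.1 rad and z of cap in the frame of bottle above 0.119 m and horizontal distance between cap and bottle below 0.06 m and angle between cap's own z axis and vertical below 0.4 rad and contact force between cap and bottle below 0.1 N and contact force between cap and the fingers above 1 N and linear speed of cap below 0.03 m/s); the arm keeps its last pose, push and grip.
It fails at once if a loose bystander is moved more than 25 mm (distance of any of oil_bottle, tape_roll, flange, bush from where it was at the start of the episode above 0.025 m).
It fails at once if the bottle is dropped into the holder (faster than 0.5 m/s inside it) (linear speed of bottle above 0.5 m/s and horizontal distance between bottle and holder below 0.02 m and z of bottle in the frame of holder below 0.045 m).
It also fails if it takes over 48 s, if anything falls off the work surface, if the arm or the gripper's body presses on something with over 40 N, if the wrist force passes 120 N, or if a joint passes its speed limit or range.

## Working session

There is one attempt and no reset: what is moved stays moved. The work goes in short steps, Python scripts to look and compute and a tool call to move; the robot and the scene stay as the last step left them, time stands still between calls to the robot, and variables do not carry over. Pictures are saved under pics/ and viewed, at most 10 in all, crops included, and the job is handed in when it is done.

Besides the shell and the picture viewer there is one more tool, called after ">>>" as a command line: name --argument value ..., lists and objects as JSON in quotes. servo_tool: Moves the arm, as the interface text tells. Its arguments: {"type":"object","properties":{"targets":{"type":"array"},"grip_force":{"type":"number"}},"required":["targets"]}

```bash
mkdir -p pics; ls
python3 - <<'E'
from workcell import bot, read_camera, camera_info
import cv2
s=bot.read_state(); print(s)
for n in("scene","top","wrist"):
    print(n,camera_info(n))
    cv2.imwrite(f"pics/{n}0.png",read_camera(n)[...,::-1])
E
```

```text
pics
{'time': 0.0, 'q': array([ 1.09508681e+00,  2.64745700e-01,  1.60541012e+00,  1.38512202e-05,
        1.27369952e+00, -3.68997868e-02]), 'joint_vel': array([-0.00131449, -0.00121214, -0.00093772, -0.00036148, -0.00141439,
       -0.00087967]), 'joint_torque': array([ 1.57423219e-03, -5.15103614e+01, -3.67322659e+01,  2.49305085e-04,
        1.27053360e-02,  2.22078961e-05]), 'tool_pos': array([0.28643613, 0.61038406, 0.22994755]), 'tcp_rot': array([-0.68364205, -3.06570415,  0.0034322 ]), 'wrist_force': array([-0.32472174,  0.75323027,  0.71243316]), 'torque': array([ 0.00737036, -0.02347438,  0.03721398]), 'grip_force': 0.0, 'width': 1.0003634199543325}
scene {'fx': 369.04294962632645, 'fy': 369.04294962632645, 'cx': 319.5400468635727, 'cy': 199.70640221095073, 'k1': 0.009936177711033462, 'eye': array([-0.09052317,  0.85256047,  0.55014318]), 'orientation': array([-0.8293562 ,  2.2797701 , -1.34444637])}
top {'fx': 401.5933751754296, 'fy': 401.5933751754296, 'cx': 323.1425544098993, 'cy': 201.3270047885892, 'k1': 0.009592014930010913, 'eye': array([0.36649224, 0.25948191, 1.04936601]), 'orientation': array([-2.2109152 ,  2.16407823, -0.09173208])}
wrist {'fx': 279.2266133011761, 'fy': 279.2266133011761, 'cx': 323.86432512103926, 'cy': 197.47354482450146, 'k1': -0.005270149253308507, 'T_tool_cam': array([[-4.26970308e-04, -9.46733712e-01, -3.22017228e-01,
         8.39147078e-02],
       [ 9.99999848e-01, -2.91468693e-04, -4.69002870e-04,
         1.87829369e-04],
       [ 3.50162888e-04, -3.22017380e-01,  9.46733693e-01,
        -1.43834177e-01],
       [ 0.00000000e+00,  0.00000000e+00,  0.00000000e+00,
         1.00000000e+00]])}
```

View pics/top0.png

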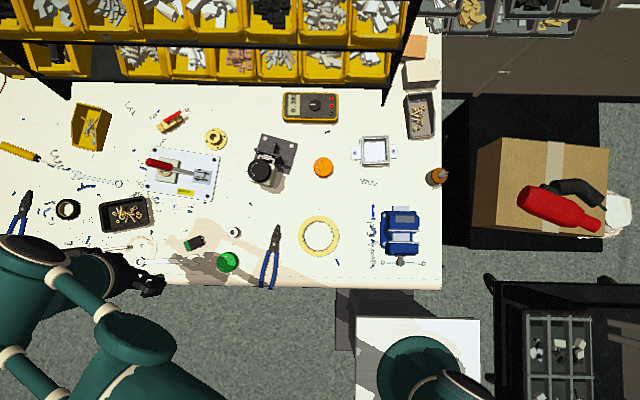

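View pics/scene0.png

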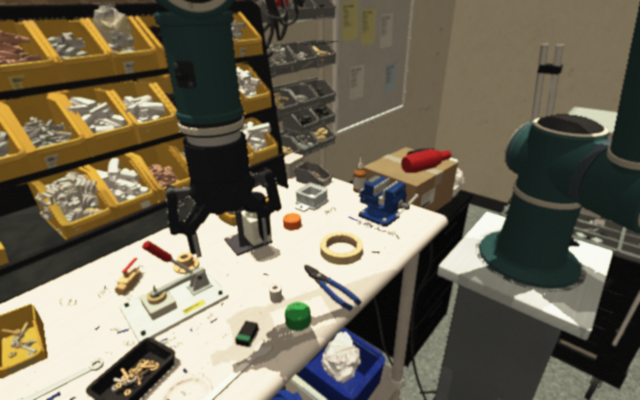

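The top view shows the black cap at about (262,172), the stand at (275,150), the holder at (374,151), the oil bottle at (436,177), the tape at (319,236), the bush at (235,232) and the flange at (215,138). Next I take a closer crop and cast rays.

```bash
cat > h.py <<'E'
import numpy as np, cv2
from scipy.spatial.transform import Rotation as R
from workcell import bot, read_camera, camera_info
def cam(n,s=None):
    c=camera_info(n)
    if n=="wrist":
        s=s or bot.read_state(); T=c["T_tool_cam"]; Rt=R.from_rotvec(s["tcp_rot"]).as_matrix()
        return c,Rt@T[:3,:3],Rt@T[:3,3]+s["tool_pos"]
    return c,R.from_rotvec(c["orientation"]).as_matrix(),np.array(c["eye"])
def ray(C,uv):
    c,Rm,e=C
    d=np.array([(uv[0]-c["cx"])/c["fx"],(uv[1]-c["cy"])/c["fy"]]); u=d.copy()
    for _ in range(5): u=d/(1+c["k1"]*(u@u))
    return e,Rm@np.array([u[0],u[1],1.])
def onz(C,uv,z):
    e,d=ray(C,uv); return e+d*(z-e[2])/d[2]
def proj(C,p):
    c,Rm,e=C; q=Rm.T@(np.asarray(p)-e); u=q[:2]/q[2]; u=u*(1+c["k1"]*(u@u))
    return np.array([c["fx"]*u[0]+c["cx"],c["fy"]*u[1]+c["cy"]])
E
python3 - <<'E'
from h import *
im=cv2.imread("pics/top0.png"); C=cam("top")
a=cv2.resize(im[120:205,225:410],None,fx=4.3,fy=4.3,interpolation=cv2.INTER_CUBIC)
cv2.imwrite("pics/topcrop.png",a)
for n,uv,z in(("cap",(262,172),.164),("holder",(374,151),.044),("oil",(436,177),.1),("tape",(319,236),.025),("bush",(235,232),.032),("flange",(215,138),.028),("orange",(323,167),.03)): print(n,onz(C,uv,z).round(3))
E
```

```text
cap [0.495 0.389 0.164]
holder [0.573 0.125 0.044]
oil [ 0.502 -0.016  0.1  ]
tape [0.355 0.26  0.025]
bush [0.36  0.471 0.032]
flange [0.6   0.533 0.028]
orange [0.531 0.253 0.03 ]
```

View pics/topcrop.png

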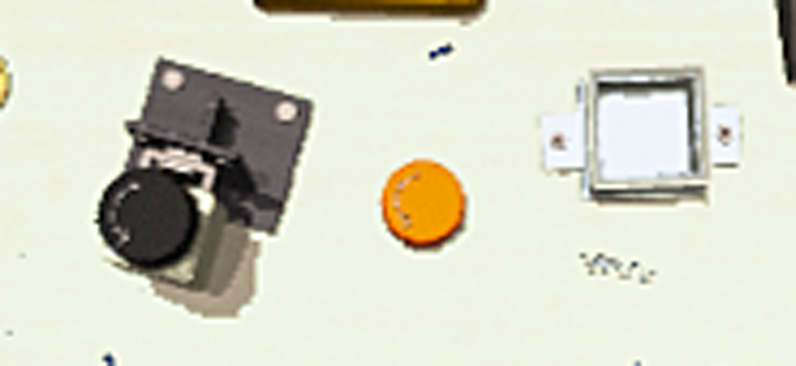

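The crop shows the cap-top circle at crop (147,217). The stand plate's top edge runs from (130,125) to (240,155), and the base edge from (160,60) to (312,100). The holder rim corners are near (590,70), (705,68), (708,190) and (593,192).

Run:
```python
from h import *
C=cam("top"); f=lambda u,v:(224.5+(u+.5)/4.3+0,119.5+(v+.5)/4.3)
P=lambda u,v,z:onz(C,f(u,v),z)
print("cap",P(147,217,.164), "r", np.linalg.norm(P(98,217,.164)-P(196,217,.164))/2)
a,b=P(130,125,.125),P(240,155,.125); d=b-a; print("plate",a,b,np.linalg.norm(d),np.degrees(np.arctan2(d[1],d[0]))+90)
a,b,c=P(160,60,.004),P(312,100,.004),P(275,235,.004)
for d in(b-a,c-b): print("base",np.linalg.norm(d),np.degrees(np.arctan2(d[1],d[0])))
q=[P(*x,.044) for x in((590,68),(707,67),(710,192),(593,192))]; print("holder",np.mean(q,0),[ (np.linalg.norm(q[i]-q[i-1]).round(4),np.degrees(np.arctan2(*(q[i]-q[i-1])[1::-1])).round(1)) for i in range(4)])
e=[P(562,141,.01),P(727,133,.01)];d=e[0]-e[1];print("ears",np.mean(e,0),np.linalg.norm(d),np.degrees(np.arctan2(d[1],d[0])))
im=cv2.imread("pics/top0.png");hsv=cv2.cvtColor(im,cv2.COLOR_BGR2HSV)
s=bot.read_state();M=R.from_rotvec(s["tcp_rot"]).as_matrix();print(M.round(3))
```

```text
cap [0.49932551 0.39641338 0.164     ] r 0.02524197900917366
plate [0.55513592 0.41325933 0.125     ] [0.5401125  0.35337415 0.125     ] 0.06174089829437448 -14.083175879356261
base 0.09651178584872536 -103.5856029730004
base 0.0863468828352695 166.34372191874536
holder [0.57601197 0.12039591 0.044     ] [(np.float64(0.0741), np.float64(2.2)), (np.float64(0.0693), np.float64(-88.2)), (np.float64(0.0747), np.float64(-178.1)), (np.float64(0.0689), np.float64(91.3))]
ears [0.57844693 0.11897614 0.01      ] 0.10089824401840823 94.10569007092035
[[-0.905  0.425 -0.001]
 [ 0.425  0.905 -0.002]
 [ 0.    -0.002 -1.   ]]
```

```bash
cat >> h.py <<'E'
def plan(p,yaw=None):
    "shift to world p and tool-x yaw (deg), from measured pose, in move units"
    s=bot.read_state(); M=R.from_rotvec(s["tcp_rot"]).as_matrix()
    y0=np.degrees(np.arctan2(M[1,0],M[0,0])); d=M.T@(np.asarray(p)-s["tool_pos"])
    print("t",round(s["time"],2),"pos",s["tool_pos"].round(4),"yaw",y0.round(2),"tilt",np.degrees(np.arccos(-M[2,2])).round(2),"F",s["wrist_force"].round(1),"w",round(s["width"],3),"g",round(s["grip_force"],1),"q6",s["q"][5].round(2))
    r=0 if yaw is None else -((yaw-y0+180)%360-180)/180
    print("xyz",(d/.5).round(4),"roll",round(r,4),"rows>=",np.ceil(max(np.linalg.norm(d)/.0417,abs(r)*180/7.16)))
E
python3 - <<'E'
from h import *
A=cam("top");B=cam("scene")
for u,v in(((120,75),(70,238)),((165,172),(158,300)),((319,236),(341,245)),((436,177),(360,180))):
    e1,d1=ray(A,u);e2,d2=ray(B,v)
    t=np.linalg.lstsq(np.c_[d1,-d2],e2-e1,rcond=None)[0];p,q=e1+t[0]*d1,e2+t[1]*d2
    print(p.round(3),q.round(3))
plan((.499,.396,.26),120)
E
```

```text
[0.717 0.727 0.139] [0.708 0.711 0.128]
[0.508 0.652 0.037] [0.507 0.651 0.036]
[0.355 0.26  0.019] [0.357 0.261 0.019]
[ 0.51  -0.034  0.039] [ 0.509 -0.035  0.039]
t 0.15 pos [0.2865 0.6106 0.2302] yaw 154.86 tilt 0.1 F [ 0.   0.3 -0.3] w 0.998 g 0.0 q6 -0.04
xyz [-0.567  -0.208  -0.0592] roll 0.1937 rows>= 8.0
```

The bins start at x≈0.71, clear of the holder, so I'm moving above the cap.

>>> servo_tool --targets '[{"hand": -1,"x": -0.567,"y": -0.208,"z": -0.059,"roll": 0.194},{"hand": -1,"x": -0.567,"y": -0.208,"z": -0.059,"roll": 0.194},{"hand": -1,"x": -0.567,"y": -0.208,"z": -0.059,"roll": 0.194},{"hand": -1,"x": -0.567,"y": -0.208,"z": -0.059,"roll": 0.194},{"hand": -1,"x": -0.567,"y": -0.208,"z": -0.059,"roll": 0.194},{"hand": -1,"x": -0.567,"y": -0.208,"z": -0.059,"roll": 0.194},{"hand": -1,"x": -0.567,"y": -0.208,"z": -0.059,"roll": 0.194},{"hand": -1,"x": -0.567,"y": -0.208,"z": -0.059,"roll": 0.194},{"hand": -1,"x": -0.567,"y": -0.208,"z": -0.059,"roll": 0.194},{"hand": -1,"x": -0.567,"y": -0.208,"z": -0.059,"roll": 0.194}]'

```text
time: 0.98
tool_pos: [0.4994, 0.396, 0.2604]
tcp_rot: [-1.575, -2.717, 0.0]
wrist_force: [-0.2, -0.1, 0.3]
width: 1.0
grip_force: 0.0
```

Run:
```python
from h import *
s=bot.read_state(); im=read_camera("wrist")[...,::-1]; cv2.imwrite("pics/w1.png",im)
plan((.499,.396,.26),120)
C=cam("wrist",s); print("pred",proj(C,(.4993,.3964,.164)))
np.save("s1.npy",s,allow_pickle=True)
```

```text
t 1.03 pos [0.4986 0.3968 0.2603] yaw 119.91 tilt 0.08 F [-0.6  0.  -0.7] w 1.004 g 0.0 q6 0.11
xyz [-0.0018 -0.0001  0.0006] roll -0.0005 rows>= 1.0
pred [324.62238581 199.33266486]
```

View pics/w1.png

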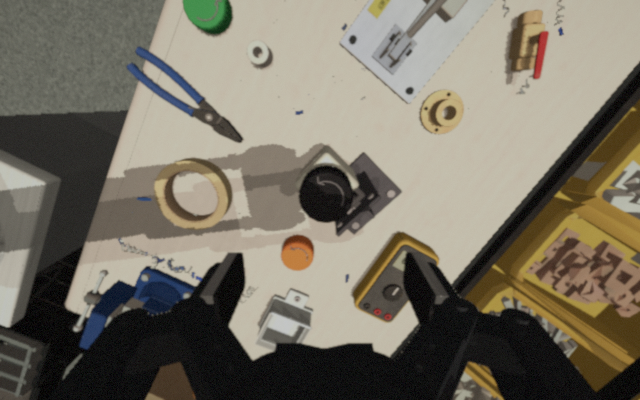

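The wrist view shows the cap at about (326,194), close to the predicted (325,199), with the holder at the bottom near (287,325). I'll refine the cap position with a mask.

Run:
```python
from h import *
s=np.load("s1.npy",allow_pickle=True).item();C=cam("wrist",s);im=cv2.imread("pics/w1.png")
for th in(25,35,45):
    m=(im.max(2)<th).astype(np.uint8); m[:, :280]=0;m[:,380:]=0;m[:150]=0;m[240:]=0
    m=cv2.morphologyEx(m,cv2.MORPH_OPEN,cv2.getStructuringElement(cv2.MORPH_ELLIPSE,(25,25)))
    c=max(cv2.findContours(m,0,2)[0],key=cv2.contourArea,default=None)
    if c is not None:
        (e,r)=cv2.minEnclosingCircle(c);print(th,e,r,cv2.boundingRect(c),onz(C,e,.164).round(4))
g=cv2.medianBlur(cv2.cvtColor(im,cv2.COLOR_BGR2GRAY)[140:250,270:390],3)
h=cv2.HoughCircles(cv2.resize(g,None,fx=4,fy=4,interpolation=cv2.INTER_CUBIC),cv2.HOUGH_GRADIENT,1.5,30,param1=80,param2=25,minRadius=90,maxRadius=130)
for x,y,r in h[0][:3]/4: print("hough",x+270,y+140,r,onz(C,(x+270,y+140),.164).round(4),r*np.linalg.norm(onz(C,(x+270,y+140),.164)-onz(C,(x+271,y+140),.164)))
```

```text
35 (320.5, 204.0) 20.718448638916016 (301, 188, 40, 33) [0.4983 0.3906 0.164 ]
45 (320.5, 202.0) 22.610937118530273 (300, 184, 42, 38) [0.4973 0.3923 0.164 ]
hough 326.0625 193.8125 27.75 [0.4978 0.4016 0.164 ] 0.02511234555112808
hough 326.0625 184.8125 31.4625 [0.4936 0.409  0.164 ] 0.02816513571651193
hough 323.4375 208.4375 28.575 [0.5028 0.3882 0.164 ] 0.026326572684327008
```

Run:
```python
from h import *
C=cam("top");im=cv2.imread("pics/top0.png")
g=cv2.cvtColor(im,cv2.COLOR_BGR2GRAY)[150:195,240:285]
h=cv2.HoughCircles(cv2.resize(g,None,fx=8,fy=8,interpolation=cv2.INTER_CUBIC),cv2.HOUGH_GRADIENT,1.5,20,param1=80,param2=20,minRadius=80,maxRadius=105)
for x,y,r in h[0][:3]/8-np.array([.44,.44,0]): print("hough",x+240,y+150,r,onz(C,(x+240,y+150),.164).round(4),r*np.linalg.norm(onz(C,(260,170),.164)-onz(C,(261,170),.164)))
im=cv2.imread("pics/w1.png")
a=cv2.resize(im[140:240,270:400],None,fx=6,fy=6,interpolation=cv2.INTER_CUBIC);a=np.clip(a.astype(float)*1.8,0,255).astype(np.uint8)
cv2.imwrite("pics/w1c.png",a)
```

```text
hough 259.34125 169.90375 11.987500190734863 [0.4998 0.3952 0.164 ] 0.026557505308523268
hough 261.77875 169.15375 13.018750190734863 [0.5016 0.3899 0.164 ] 0.028842170744489838
hough 261.21625 171.96625 10.318750381469727 [0.4952 0.3909 0.164 ] 0.022860501661974064
```

View pics/w1c.png

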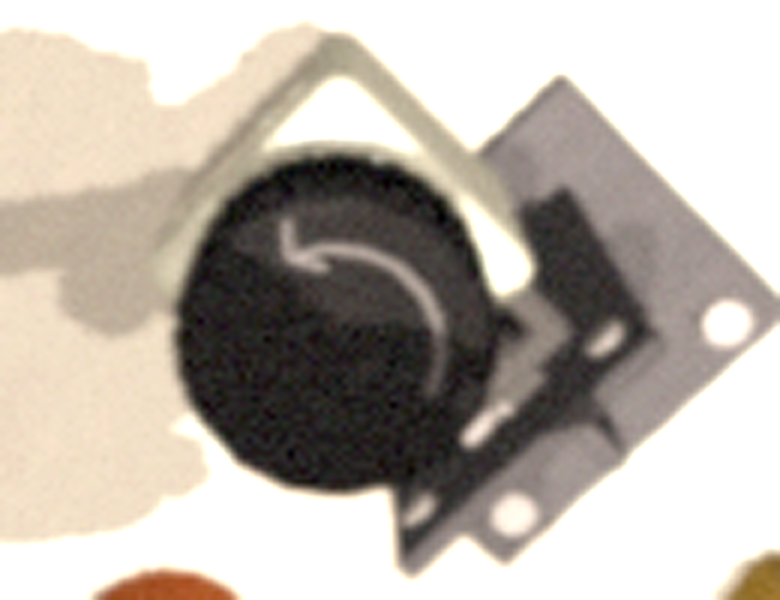

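The enlarged view puts the cap's top circle at about (325.8,194.9), i.e. (0.498,0.4005). The top view gives (0.4995,0.396). I'll use the average and descend.

```bash
python3 -c "
from h import *
plan((.4987,.3988,.13),120)"
```

```text
t 1.03 pos [0.4986 0.3968 0.2603] yaw 119.91 tilt 0.08 F [-0.6  0.  -0.7] w 1.004 g 0.0 q6 0.11
xyz [0.0032 0.0024 0.2606] roll -0.0005 rows>= 4.0
```

>>> servo_tool --targets '[{"hand": -1,"x": 0.004,"y": 0.003,"z": 0.08,"roll": 0},{"hand": -1,"x": 0.004,"y": 0.003,"z": 0.16,"roll": 0},{"hand": -1,"x": 0.004,"y": 0.003,"z": 0.21,"roll": 0},{"hand": -1,"x": 0.004,"y": 0.003,"z": 0.24,"roll": 0},{"hand": -1,"x": 0.004,"y": 0.003,"z": 0.26,"roll": 0},{"hand": -1,"x": 0.004,"y": 0.003,"z": 0.26,"roll": 0},{"hand": -0.2,"x": 0.004,"y": 0.003,"z": 0.26,"roll": 0},{"hand": -0.2,"x": 0.004,"y": 0.003,"z": 0.26,"roll": 0},{"hand": 0,"x": 0.004,"y": 0.003,"z": 0.26,"roll": 0},{"hand": 0,"x": 0.004,"y": 0.003,"z": 0.26,"roll": 0}]' --grip_force 20

```text
time: 1.87
tool_pos: [0.5002, 0.4, 0.1332]
tcp_rot: [1.572, 2.719, 0.005]
wrist_force: [-2.0, 0.1, 3.1]
width: 0.575
grip_force: 21.6
```

>>> servo_tool --targets '[{"hand": 1,"x": 0,"y": 0,"z": 0,"roll": 0},{"hand": 1,"x": 0,"y": 0,"z": 0,"roll": 0},{"hand": 1,"x": 0,"y": 0,"z": 0,"roll": 0},{"hand": 1,"x": 0,"y": 0,"z": 0,"roll": 0}]' --grip_force 80

```text
time: 2.2
tool_pos: [0.5002, 0.3999, 0.1332]
tcp_rot: [1.572, 2.719, 0.005]
wrist_force: [-2.2, 0.5, 6.1]
width: 0.559
grip_force: 81.1
```

```bash
python3 -c "
from h import *
plan((.5,.4,.165),120)
plan((.5-.97*.065,.4+.24*.065,.165),120)"
```

```text
t 2.2 pos [0.5002 0.3999 0.1332] yaw 119.92 tilt 0.19 F [-2.2  0.5  6.1] w 0.559 g 81.1 q6 0.11
xyz [ 0.0004 -0.0001 -0.0637] roll -0.0004 rows>= 1.0
t 2.2 pos [0.5002 0.3999 0.1332] yaw 119.92 tilt 0.19 F [-2.2  0.5  6.1] w 0.559 g 81.1 q6 0.11
xyz [ 0.0903 -0.0938 -0.0639] roll -0.0004 rows>= 2.0
```

>>> servo_tool --targets '[{"hand": 1,"x": 0,"y": 0,"z": -0.016,"roll": 0},{"hand": 1,"x": 0,"y": 0,"z": -0.032,"roll": 0},{"hand": 1,"x": 0,"y": 0,"z": -0.048,"roll": 0},{"hand": 1,"x": 0,"y": 0,"z": -0.064,"roll": 0},{"hand": 1,"x": 0,"y": 0,"z": -0.072,"roll": 0},{"hand": 1,"x": 0,"y": 0,"z": -0.072,"roll": 0}]'

```text
time: 2.7
tool_pos: [0.5003, 0.3995, 0.1687]
tcp_rot: [1.572, 2.719, 0.004]
wrist_force: [-0.0, 0.5, -3.3]
width: 0.553
grip_force: 83.6
```

Run:
```python
from h import *
plan((.5-.97*.07,.4+.24*.07,.168),120)
s=bot.read_state();np.save("s2.npy",s,allow_pickle=True)
a=read_camera("scene")[110:260,190:330,::-1]
b=read_camera("wrist")[80:300,230:430,::-1]
a=cv2.resize(a,(420,450),interpolation=cv2.INTER_CUBIC);b=cv2.resize(b,(380,450)) 
cv2.imwrite("pics/l2.png",np.hstack([a,b]))
```

```text
t 2.7 pos [0.5003 0.3995 0.1687] yaw 119.93 tilt 0.16 F [-0.   0.5 -3.3] w 0.553 g 83.6 q6 0.11
xyz [ 0.098  -0.1011  0.0011] roll -0.0004 rows>= 2.0
```

View pics/l2.png

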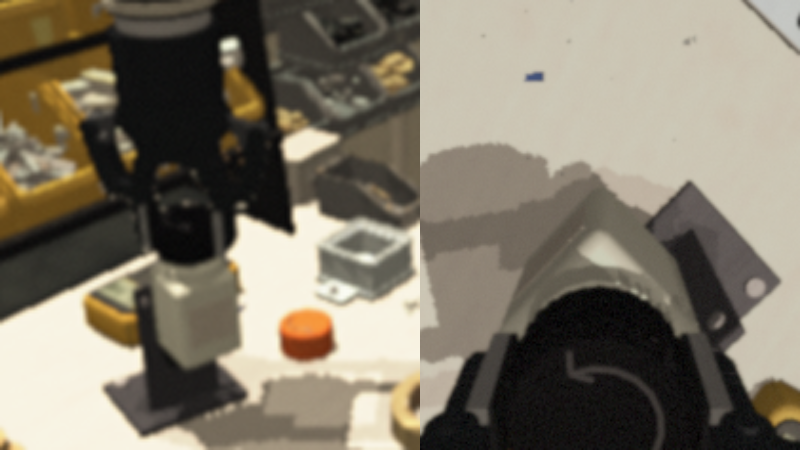

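The bottle hangs from the cap, lifted 35 mm with a weight of about 3.3 N, and looks upright in front of the plate. Now I draw it away.

>>> servo_tool --targets '[{"hand": 1,"x": 0.025,"y": -0.025,"z": 0,"roll": 0},{"hand": 1,"x": 0.05,"y": -0.05,"z": 0,"roll": 0},{"hand": 1,"x": 0.075,"y": -0.076,"z": 0,"roll": 0},{"hand": 1,"x": 0.098,"y": -0.1,"z": 0,"roll": 0},{"hand": 1,"x": 0.098,"y": -0.1,"z": -0.02,"roll": 0},{"hand": 1,"x": 0.098,"y": -0.1,"z": -0.05,"roll": 0},{"hand": 1,"x": 0.098,"y": -0.1,"z": -0.06,"roll": 0},{"hand": 1,"x": 0.098,"y": -0.1,"z": -0.06,"roll": 0}]'

```text
time: 3.47
tool_pos: [0.4322, 0.4179, 0.1994]
tcp_rot: [1.57, 2.719, 0.007]
wrist_force: [-0.6, 1.0, -3.0]
width: 0.555
grip_force: 83.8
```

Run:
```python
from h import *
plan((.576-.14,.12+.0,.2),138)
s=bot.read_state();np.save("s3.npy",s,allow_pickle=True)
for n in("wrist","top","scene"): cv2.imwrite(f"pics/{n}3.png",read_camera(n)[...,::-1])
im=cv2.imread("pics/wrist3.png")
C=cam("wrist",s);print(proj(C,(.576,.12,.044)))
cv2.imwrite("pics/w3.png",cv2.resize(im[60:320,180:480],None,fx=2.3,fy=2.3))
```

```text
t 3.47 pos [0.4322 0.4179 0.1994] yaw 120.0 tilt 0.27 F [-0.6  1.  -3. ] w 0.555 g 83.8 q6 0.2
xyz [-0.5197 -0.2913 -0.0031] roll -0.1 rows>= 8.0
[307.50634358 395.11237182]
```

View pics/w3.png

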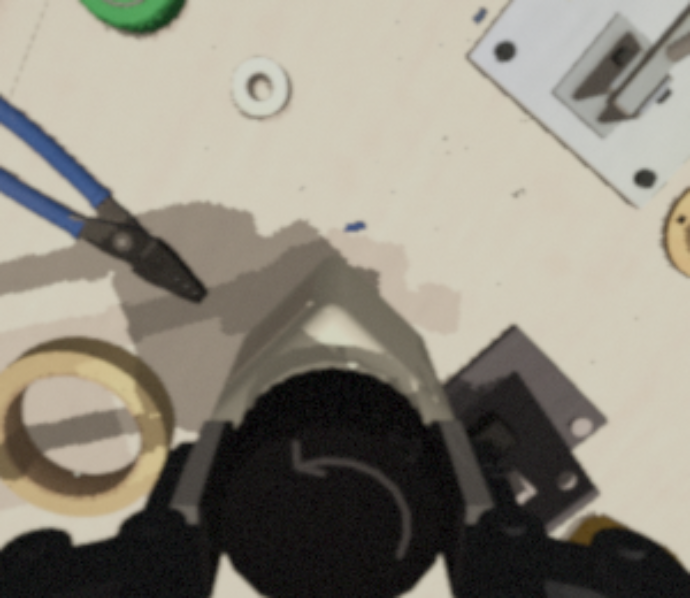

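The wrist view shows the bottle hanging under the cap. Its near body-top corner is at about (330,300) in the crop, with edges running to (245,375) and right to (420,365); the bush is at (261,88). I'll compute its yaw from these edges.

Run:
```python
from h import *
s=np.load("s3.npy",allow_pickle=True).item();C=cam("wrist",s)
f=lambda u,v:(180+u/2.3-.3,60+v/2.3-.3)
c=onz(C,f(330,300),.186);a=onz(C,f(245,375),.186);b=onz(C,f(420,365),.186)
for d in(a-c,b-c): print(np.degrees(np.arctan2(d[1],d[0])).round(1),np.linalg.norm(d).round(4))
M=R.from_rotvec(s["tcp_rot"]).as_matrix();p=s["tool_pos"]
print("corner off tcp",c-p)
# arc cap in tool frame
cb=onz(C,f(333,262),.116);print("bottom corner off",cb-p)
# predicted corner pixels for a bottle on the tcp axis with yaw -14
for dx,dy in((0,0),):
  for yaw in(-14,-8,-20):
    r=R.from_euler("z",yaw,degrees=True)
    for z in(.186,.116):
      q=[proj(C,p+[dx,dy,0]+r.apply([sx*.026,sy*.026,0])-[0,0,p[2]-z]) for sx,sy in((-1,1),(-1,-1),(1,1))]
      print(yaw,z,[((k-[180,60]+.3)*2.3).round(0) for k in q])
# refined view: enhanced crop
im=cv2.imread("pics/wrist3.png")[150:270,260:400]
im=cv2.resize(im,None,fx=5.5,fy=5.5,interpolation=cv2.INTER_CUBIC)
cv2.imwrite("pics/w3c.png",np.clip(im*1.7,0,255).astype(np.uint8))
```

```text
-107.4 0.0309
-7.2 0.03
corner off tcp [-0.01807896  0.02991797 -0.01336072]
bottom corner off [-0.01342321  0.02417938 -0.08336072]
-14 0.186 [array([330., 293.]), array([199., 424.]), array([467., 420.])]
-14 0.116 [array([330., 237.]), array([234., 335.]), array([429., 332.])]
-8 0.186 [array([315., 294.]), array([200., 437.]), array([467., 407.])]
-8 0.116 [array([319., 238.]), array([235., 345.]), array([429., 322.])]
-20 0.186 [array([345., 294.]), array([198., 412.]), array([466., 432.])]
-20 0.116 [array([341., 238.]), array([234., 326.]), array([428., 341.])]
```

View pics/w3c.png

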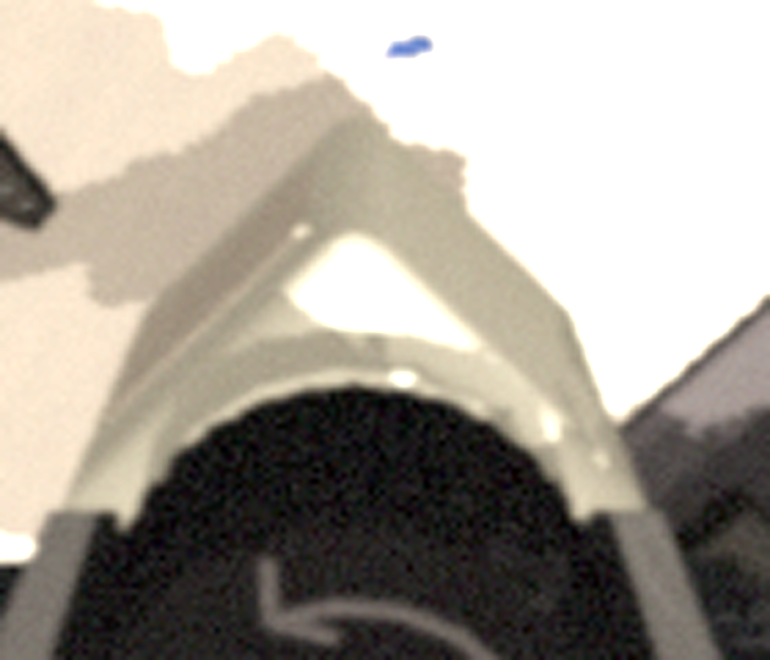

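The bottle is on the tool axis within about 2 mm, with a yaw of about −15° at tool yaw 120°. I'll go past the holder to measure it with the wrist camera.

```bash
python3 -c "
from h import *
plan((.432,.418,.245),120)
plan((.599,.033,.245),105)"
```

```text
t 3.62 pos [0.4314 0.4163 0.1964] yaw 119.94 tilt 0.02 F [-0.6  0.4 -4.2] w 0.557 g 83.8 q6 0.2
xyz [ 0.0024  0.0026 -0.0972] roll -0.0003 rows>= 2.0
t 3.62 pos [0.4314 0.4163 0.1964] yaw 119.94 tilt 0.02 F [-0.6  0.4 -4.2] w 0.557 g 83.8 q6 0.2
xyz [-0.8315 -0.0923 -0.097 ] roll 0.083 rows>= 11.0
```

>>> servo_tool --targets '[{"hand": 1,"x": -0.03,"y": 0,"z": -0.05,"roll": 0},{"hand": 1,"x": -0.09,"y": -0.01,"z": -0.09,"roll": 0.01},{"hand": 1,"x": -0.15,"y": -0.02,"z": -0.097,"roll": 0.02},{"hand": 1,"x": -0.21,"y": -0.025,"z": -0.097,"roll": 0.03},{"hand": 1,"x": -0.27,"y": -0.03,"z": -0.097,"roll": 0.03},{"hand": 1,"x": -0.34,"y": -0.04,"z": -0.097,"roll": 0.04},{"hand": 1,"x": -0.41,"y": -0.045,"z": -0.097,"roll": 0.05},{"hand": 1,"x": -0.48,"y": -0.053,"z": -0.097,"roll": 0.06},{"hand": 1,"x": -0.54,"y": -0.06,"z": -0.097,"roll": 0.07},{"hand": 1,"x": -0.6,"y": -0.067,"z": -0.097,"roll": 0.083}]'

```text
time: 4.45
tool_pos: [0.5524, 0.1377, 0.2441]
tcp_rot: [-1.915, -2.489, 0.002]
wrist_force: [-0.1, 1.4, -2.7]
width: 0.553
grip_force: 84.0
```

```bash
python3 -c "
from h import *
plan((.599,.033,.245),105)"
```

```text
t 4.45 pos [0.5524 0.1377 0.2441] yaw 104.85 tilt 0.1 F [-0.1  1.4 -2.7] w 0.553 g 84.0 q6 -0.06
xyz [-0.2263  0.0364 -0.0018] roll -0.0008 rows>= 3.0
```

>>> servo_tool --targets '[{"hand": 1,"x": -0.06,"y": 0.01,"z": 0,"roll": 0},{"hand": 1,"x": -0.12,"y": 0.02,"z": 0,"roll": 0},{"hand": 1,"x": -0.17,"y": 0.03,"z": 0,"roll": 0},{"hand": 1,"x": -0.21,"y": 0.036,"z": 0,"roll": 0},{"hand": 1,"x": -0.226,"y": 0.036,"z": 0,"roll": 0},{"hand": 1,"x": -0.226,"y": 0.036,"z": 0,"roll": 0},{"hand": 1,"x": -0.226,"y": 0.036,"z": 0,"roll": 0}]'

```text
time: 5.03
tool_pos: [0.5984, 0.0354, 0.2443]
tcp_rot: [-1.913, -2.489, 0.001]
wrist_force: [-0.4, 0.3, -3.2]
width: 0.555
grip_force: 84.0
```

Run:
```python
from h import *
s=bot.read_state();np.save("s4.npy",s,allow_pickle=True);im=read_camera("wrist")[...,::-1];cv2.imwrite("pics/w4.png",im)
C=cam("wrist",s);c=proj(C,(.577,.12,.044));print(s["tool_pos"],s["joint_vel"].round(3),c)
u,v=[int(x) for x in c]; u0,v0=max(u-80,0),max(v-60,0);print(u0,v0)
cv2.imwrite("pics/w4c.png",cv2.resize(im[v0:v0+120,u0:u0+160],None,fx=5,fy=5,interpolation=cv2.INTER_CUBIC))
```

```text
[0.59840469 0.0354294  0.24434441] [ 0.025 -0.012  0.003  0.005 -0.    -0.001] [325.76254828  99.51288816]
245 39
```

View pics/w4c.png

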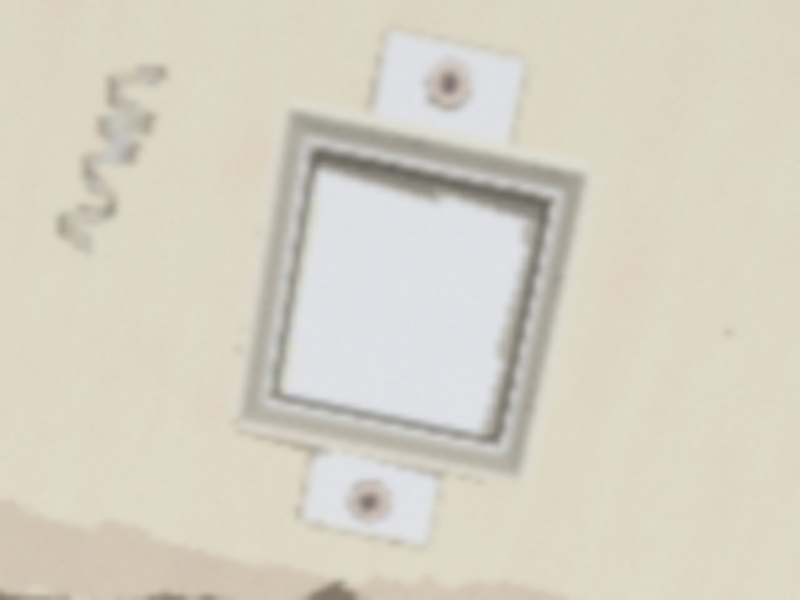

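The holder's outer rim corners in the crop (5x) are at (290,110), (587,172), (520,475) and (243,418), with the ear screws at (449,83) and (369,501).

Run:
```python
from h import *
s=np.load("s4.npy",allow_pickle=True).item();C=cam("wrist",s)
f=lambda u,v:(244.6+u/5,38.6+v/5)
q=[onz(C,f(*x),.044) for x in((290,110),(587,172),(520,475),(243,418))]
print("rim",np.mean(q,0),[(np.linalg.norm(q[i]-q[i-1]).round(4),np.degrees(np.arctan2(*(q[i]-q[i-1])[1::-1])).round(1)) for i in range(4)])
i4=[onz(C,f(*x),.040) for x in((312,150),(550,200),(497,440),(275,395))];print("inner",np.mean(i4,0),np.linalg.norm(i4[0]-i4[1]),np.linalg.norm(i4[1]-i4[2]))
e=[onz(C,f(*x),.008) for x in((449,83),(369,501))];d=e[0]-e[1];print("ears",np.mean(e,0),np.linalg.norm(d),np.degrees(np.arctan2(d[1],d[0])))
plan((.5775,.118,.245),120+15+3)
```

```text
rim [0.57760366 0.12145256 0.044     ] [(np.float64(0.0679), np.float64(94.0)), (np.float64(0.0681), np.float64(4.1)), (np.float64(0.0686), np.float64(-86.3)), (np.float64(0.0678), np.float64(-176.4))]
inner [0.57731437 0.12129458 0.04      ] 0.055632737129474745 0.054905012315295945
ears [0.57716112 0.12124293 0.008     ] 0.10325348758085998 93.57812581560697
t 5.08 pos [0.5983 0.0361 0.2445] yaw 104.99 tilt 0.11 F [ 0.2  0.8 -3.5] w 0.555 g 84.0 q6 -0.24
xyz [ 0.169   0.0022 -0.0007] roll -0.1834 rows>= 5.0
```

```bash
python3 -c "
from h import *
plan((.578,.121,.145),139.4)"
```

```text
t 5.08 pos [0.5983 0.0361 0.2445] yaw 104.99 tilt 0.11 F [ 0.2  0.8 -3.5] w 0.555 g 84.0 q6 -0.24
xyz [0.1743 0.005  0.1993] roll -0.1912 rows>= 5.0
```

>>> servo_tool --targets '[{"hand": 1,"x": 0.06,"y": 0.002,"z": 0,"roll": -0.04},{"hand": 1,"x": 0.12,"y": 0.004,"z": 0,"roll": -0.08},{"hand": 1,"x": 0.16,"y": 0.005,"z": 0,"roll": -0.115},{"hand": 1,"x": 0.174,"y": 0.005,"z": 0,"roll": -0.15},{"hand": 1,"x": 0.174,"y": 0.005,"z": 0.05,"roll": -0.185},{"hand": 1,"x": 0.174,"y": 0.005,"z": 0.1,"roll": -0.191},{"hand": 1,"x": 0.174,"y": 0.005,"z": 0.15,"roll": -0.191},{"hand": 1,"x": 0.174,"y": 0.005,"z": 0.19,"roll": -0.191},{"hand": 1,"x": 0.174,"y": 0.005,"z": 0.199,"roll": -0.191},{"hand": 1,"x": 0.174,"y": 0.005,"z": 0.199,"roll": -0.191}]'

```text
time: 5.92
tool_pos: [0.5765, 0.1209, 0.1435]
tcp_rot: [-1.086, -2.943, 0.003]
wrist_force: [0.3, -0.0, -3.7]
width: 0.558
grip_force: 83.9
```

Run:
```python
from h import *
plan((.578,.121,.09),139.4)
a=read_camera("scene")[...,::-1];b=read_camera("wrist")[...,::-1]
cv2.imwrite("pics/s5f.png",a);cv2.imwrite("pics/w5f.png",b)
a=cv2.resize(a[110:230,260:370],(412,450),interpolation=cv2.INTER_CUBIC);b=cv2.resize(b[80:280,240:410],(382,450)) 
cv2.imwrite("pics/c5.png",np.hstack([a,b]))
```

```text
t 5.92 pos [0.5765 0.1209 0.1435] yaw 139.47 tilt 0.29 F [ 0.3 -0.  -3.7] w 0.558 g 83.9 q6 -0.7
xyz [-0.0026  0.0024  0.1071] roll 0.0004 rows>= 2.0
```

View pics/c5.png

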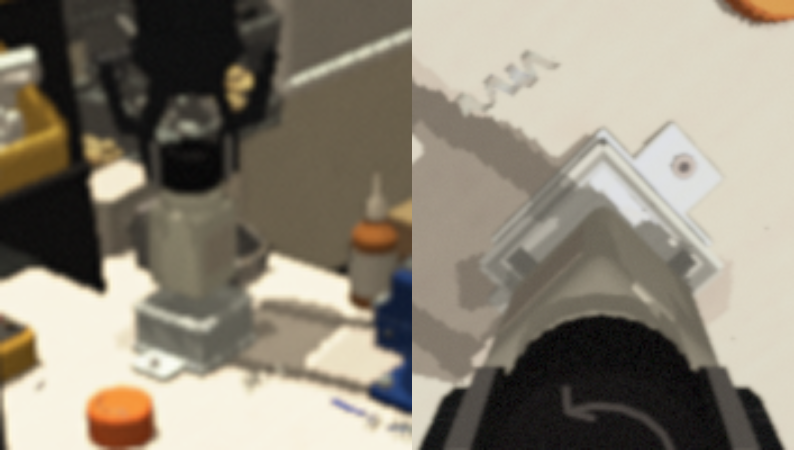

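The bottle is upright above the holder and its corner lines up with the holder's corner, so I lower it slowly.

>>> servo_tool --targets '[{"hand": 1,"x": -0.002,"y": 0.002,"z": 0.012,"roll": 0},{"hand": 1,"x": -0.002,"y": 0.002,"z": 0.024,"roll": 0},{"hand": 1,"x": -0.002,"y": 0.002,"z": 0.036,"roll": 0},{"hand": 1,"x": -0.002,"y": 0.002,"z": 0.048,"roll": 0},{"hand": 1,"x": -0.002,"y": 0.002,"z": 0.06,"roll": 0},{"hand": 1,"x": -0.002,"y": 0.002,"z": 0.06,"roll": 0}]'

```text
time: 6.52
tool_pos: [0.5811, 0.1201, 0.1174]
tcp_rot: [1.09, 2.945, 0.001]
wrist_force: [-4.3, -1.6, 10.5]
width: 0.557
grip_force: 85.4
```

The bottle touched the +x side of the holder, pushed back toward −x. I back up a little and shift about 3 mm toward −x.

>>> servo_tool --targets '[{"hand": 1,"x": 0,"y": 0,"z": -0.016,"roll": 0},{"hand": 1,"x": 0.003,"y": -0.005,"z": -0.016,"roll": 0},{"hand": 1,"x": 0.003,"y": -0.005,"z": -0.016,"roll": 0},{"hand": 1,"x": 0.003,"y": -0.005,"z": -0.016,"roll": 0}]'

```text
time: 6.85
tool_pos: [0.5771, 0.1191, 0.123]
tcp_rot: [-1.091, -2.945, 0.0]
wrist_force: [0.3, 0.4, -2.0]
width: 0.56
grip_force: 85.6
```

Run:
```python
from h import *
for i in range(4):
    plan((.578,.121,.09),139.4); read_camera("top")
```

```text
t 6.85 pos [0.5771 0.1191 0.123 ] yaw 139.36 tilt 0.05 F [ 0.3  0.4 -2. ] w 0.56 g 85.6 q6 -0.7
xyz [0.001  0.0041 0.066 ] roll -0.0002 rows>= 1.0
t 6.9 pos [0.5771 0.1191 0.123 ] yaw 139.37 tilt 0.05 F [-0.   0.6 -2.2] w 0.558 g 85.6 q6 -0.7
xyz [0.001 0.004 0.066] roll -0.0002 rows>= 1.0
t 6.95 pos [0.5772 0.1191 0.123 ] yaw 139.37 tilt 0.06 F [ 0.6  1.7 -2.2] w 0.555 g 85.6 q6 -0.7
xyz [0.0011 0.004  0.066 ] roll -0.0002 rows>= 1.0
t 7.0 pos [0.5772 0.1191 0.123 ] yaw 139.37 tilt 0.06 F [-0.5  0.7 -2.7] w 0.56 g 85.6 q6 -0.7
xyz [0.0011 0.004  0.066 ] roll -0.0001 rows>= 1.0
```

>>> servo_tool --targets '[{"hand": 1,"x": 0.001,"y": 0.001,"z": 0.008,"roll": 0},{"hand": 1,"x": 0.001,"y": 0.001,"z": 0.016,"roll": 0},{"hand": 1,"x": 0.001,"y": 0.001,"z": 0.024,"roll": 0},{"hand": 1,"x": 0.001,"y": 0.001,"z": 0.032,"roll": 0},{"hand": 1,"x": 0.001,"y": 0.001,"z": 0.032,"roll": 0}]'

```text
time: 7.47
tool_pos: [0.5809, 0.1227, 0.1161]
tcp_rot: [1.09, 2.941, 0.011]
wrist_force: [-11.2, 6.2, 34.8]
width: 0.559
grip_force: 89.2
```

I have used all the picture views, so from here I work numerically from saved frames. First I back off, then compare the holder corners I saw in the c5 view (near (323.7,137.8), left (270.3,196.4), right (378.4,197.8)) with the tool pose.

>>> servo_tool --targets '[{"hand": 1,"x": 0,"y": 0,"z": -0.02,"roll": 0},{"hand": 1,"x": 0,"y": 0,"z": -0.056,"roll": 0},{"hand": 1,"x": 0,"y": 0,"z": -0.056,"roll": 0},{"hand": 1,"x": 0,"y": 0,"z": -0.056,"roll": 0}]'

```text
time: 7.8
tool_pos: [0.5783, 0.1199, 0.1363]
tcp_rot: [1.09, 2.944, 0.001]
wrist_force: [0.2, 0.6, -3.9]
width: 0.556
grip_force: 85.5
```

Run:
```python
from h import *
plan((.578,.121,.09),139.4)
s=bot.read_state();np.save("s6.npy",s,allow_pickle=True)
for n in("wrist","top","scene"): cv2.imwrite(f"pics/{n}6.png",read_camera(n)[...,::-1])
s5=dict(s);s5["tool_pos"]=np.array([.5765,.1209,.1435]);s5["tcp_rot"]=np.array([-1.086,-2.943,.003])
C=cam("wrist",s5)
n,l,r=[onz(C,u,.044) for u in((323.7,137.8),(270.3,196.4),(378.4,197.8))]
print("near",n,"mid l-r",(l+r)/2,np.linalg.norm(l-n),np.linalg.norm(r-n),np.degrees(np.arctan2(*(l-n)[1::-1])),np.degrees(np.arctan2(*(r-n)[1::-1])))
print("pred holder corners",[proj(C,np.array([.5774,.1213,.044])+R.from_euler("z",3.9,degrees=True).apply([a*.035,b*.035,0])).round(1) for a,b in((-1,1),(-1,-1),(1,1))])
for z in(.060,.130):print("pred bottle",z,[proj(C,np.array([.5765,.1209,z])+R.from_euler("z",3.9,degrees=True).apply([a*.026,b*.026,0])).round(1) for a,b in((-1,1),(-1,-1),(1,1))])
```

```text
t 7.8 pos [0.5783 0.1199 0.1363] yaw 139.39 tilt 0.13 F [ 0.2  0.6 -3.9] w 0.556 g 85.5 q6 -0.7
xyz [0.002  0.001  0.0926] roll -0.0001 rows>= 2.0
near [0.5338248  0.15652351 0.044     ] mid l-r [0.57503439 0.12205965 0.044     ] 0.07236491213076239 0.07405980552555454 -83.31982887332718 2.2796885591660123
pred holder corners [array([326.1, 145.4]), array([271.8, 198.9]), array([379., 200.])]
pred bottle 0.06 [array([324.9, 163.2]), array([282. , 204.5]), array([366.7, 205.4])]
pred bottle 0.13 [array([324.8, 187.2]), array([265.8, 242.6]), array([382.4, 243.8])]
```

Run:
```python
from h import *
for n in("wrist3","wrist6"):
    g=cv2.GaussianBlur(cv2.cvtColor(cv2.imread(f"pics/{n}.png"),cv2.COLOR_BGR2GRAY),(5,5),0).astype(int)
    print(n,"col323 rows150-225",g[150:226,323].tolist())
    for r in (178,184,196,204,212): print(" row",r,"cols270-380 step2",g[r,266:384:2].tolist())
C=cam("wrist",np.load("s3.npy",allow_pickle=True).item());print(proj(C,(.43,.417,.16)))
```

```text
wrist3 col323 rows150-225 [203, 203, 203, 202, 202, 202, 202, 202, 199, 195, 191, 188, 184, 176, 165, 152, 138, 126, 117, 112, 109, 105, 102, 99, 99, 99, 99, 99, 99, 100, 100, 101, 101, 101, 100, 101, 101, 102, 102, 102, 104, 112, 126, 145, 161, 172, 178, 183, 189, 194, 199, 203, 205, 207, 208, 208, 208, 204, 192, 169, 140, 118, 105, 100, 98, 99, 104, 111, 108, 87, 54, 26, 13, 10, 10, 10]
 row 178 cols270-380 step2 [130, 136, 137, 139, 140, 139, 138, 138, 136, 130, 126, 121, 119, 118, 113, 111, 110, 110, 110, 110, 110, 109, 110, 108, 103, 97, 95, 97, 98, 100, 103, 106, 107, 107, 108, 111, 117, 119, 126, 152, 179, 186, 186, 187, 188, 195, 202, 203, 203, 203, 203, 203, 203, 203, 203, 203, 203, 203, 203]
 row 184 cols270-380 step2 [35, 68, 112, 124, 121, 115, 113, 112, 111, 111, 111, 110, 112, 111, 110, 110, 110, 110, 110, 109, 107, 101, 93, 89, 89, 92, 95, 97, 99, 101, 104, 108, 109, 108, 107, 106, 106, 106, 112, 142, 178, 186, 187, 187, 187, 192, 200, 200, 194, 189, 188, 188, 189, 191, 196, 201, 203, 204, 203]
 row 196 cols270-380 step2 [110, 110, 112, 114, 115, 112, 112, 112, 111, 11
[... 2185 characters left out ...]
164, 171, 200, 215, 212, 207, 209]
 row 204 cols270-380 step2 [121, 122, 128, 136, 140, 132, 124, 116, 112, 115, 111, 102, 97, 95, 94, 96, 99, 106, 107, 105, 105, 112, 120, 127, 131, 135, 138, 140, 141, 141, 140, 138, 134, 131, 127, 135, 146, 133, 121, 117, 116, 116, 115, 114, 111, 107, 102, 103, 113, 129, 143, 150, 150, 155, 170, 188, 197, 198, 202]
 row 212 cols270-380 step2 [120, 120, 120, 117, 120, 130, 133, 129, 114, 99, 96, 97, 100, 106, 106, 104, 106, 113, 117, 115, 112, 110, 110, 109, 108, 107, 107, 107, 107, 106, 106, 107, 108, 107, 108, 109, 115, 140, 166, 168, 149, 130, 121, 118, 113, 109, 110, 107, 103, 108, 141, 183, 196, 196, 196, 196, 197, 199, 203]
[320.53241361 225.5920188 ]
```

The measured bottle base corner (row about 167 against 163 predicted) and the top-camera cap position agree: the bottle sits about 3 mm toward −tool-x from the tool axis. I'll correct for this, placing the TCP at holder + 3 mm along tool x.

Run:
```python
from h import *
plan((.5751,.1233,.12),139.4)
```

```text
t 7.95 pos [0.5763 0.1195 0.1338] yaw 139.37 tilt 0.18 F [-0.4 -0.4 -3.9] w 0.55 g 85.5 q6 -0.7
xyz [0.0067 0.0043 0.0275] roll -0.0002 rows>= 1.0
```

>>> servo_tool --targets '[{"hand": 1,"x": 0.007,"y": 0.004,"z": 0,"roll": 0},{"hand": 1,"x": 0.007,"y": 0.004,"z": 0.01,"roll": 0},{"hand": 1,"x": 0.007,"y": 0.004,"z": 0.02,"roll": 0},{"hand": 1,"x": 0.007,"y": 0.004,"z": 0.028,"roll": 0},{"hand": 1,"x": 0.007,"y": 0.004,"z": 0.036,"roll": 0},{"hand": 1,"x": 0.007,"y": 0.004,"z": 0.044,"roll": 0},{"hand": 1,"x": 0.007,"y": 0.004,"z": 0.044,"roll": 0}]'

```text
time: 8.53
tool_pos: [0.5753, 0.1234, 0.1123]
tcp_rot: [-1.09, -2.944, 0.002]
wrist_force: [-0.4, 0.9, -3.9]
width: 0.554
grip_force: 85.4
```

It passes freely now, so I continue down.

>>> servo_tool --targets '[{"hand": 1,"x": 0,"y": 0,"z": 0.008,"roll": 0},{"hand": 1,"x": 0,"y": 0,"z": 0.016,"roll": 0},{"hand": 1,"x": 0,"y": 0,"z": 0.024,"roll": 0},{"hand": 1,"x": 0,"y": 0,"z": 0.032,"roll": 0},{"hand": 1,"x": 0,"y": 0,"z": 0.032,"roll": 0}]'

```text
time: 8.95
tool_pos: [0.5754, 0.1235, 0.0966]
tcp_rot: [-1.09, -2.945, 0.001]
wrist_force: [-0.9, -0.4, -3.9]
width: 0.561
grip_force: 85.4
```

>>> servo_tool --targets '[{"hand": 1,"x": 0,"y": 0,"z": 0.004,"roll": 0},{"hand": 1,"x": 0,"y": 0,"z": 0.008,"roll": 0},{"hand": 1,"x": 0,"y": 0,"z": 0.012,"roll": 0},{"hand": 1,"x": 0,"y": 0,"z": 0.012,"roll": 0}]'

```text
time: 9.28
tool_pos: [0.5775, 0.1236, 0.093]
tcp_rot: [1.089, 2.944, 0.001]
wrist_force: [0.9, -1.2, 1.7]
width: 0.559
grip_force: 86.1
```

The bottle is seated; contact came at about z=0.093. Now I press.

>>> servo_tool --targets '[{"hand": 1,"x": 0,"y": 0,"z": 0.004,"roll": 0},{"hand": 1,"x": 0,"y": 0,"z": 0.009,"roll": 0},{"hand": 1,"x": 0,"y": 0,"z": 0.014,"roll": 0},{"hand": 1,"x": 0,"y": 0,"z": 0.018,"roll": 0},{"hand": 1,"x": 0,"y": 0,"z": 0.018,"roll": 0}]' --grip_force 100

```text
time: 9.7
tool_pos: [0.5787, 0.1233, 0.0871]
tcp_rot: [1.089, 2.942, 0.002]
wrist_force: [-3.8, -4.8, 16.2]
width: 0.555
grip_force: 102.1
```

```bash
python3 -c "
from h import *
plan((.5754,.1235,.087),139.4);s=bot.read_state();print(s['torque'])"
```

```text
t 9.7 pos [0.5787 0.1233 0.0871] yaw 139.39 tilt 0.27 F [-3.8 -4.8 16.2] w 0.555 g 102.1 q6 -0.69
xyz [ 0.0053 -0.0039  0.0002] roll -0.0 rows>= 1.0
[-0.63833806  0.81290538 -0.00123894]
```

The cap is pressed about 6 mm at 16 N. Now the counter-clockwise twist, about the bottle's axis.

>>> servo_tool --targets '[{"hand": 1,"x": 0.002,"y": -0.004,"z": 0,"roll": 0},{"hand": 1,"x": 0.002,"y": -0.005,"z": 0,"roll": -0.033},{"hand": 1,"x": 0.002,"y": -0.006,"z": 0,"roll": -0.066},{"hand": 1,"x": 0.001,"y": -0.006,"z": 0,"roll": -0.1},{"hand": 1,"x": 0.001,"y": -0.007,"z": 0,"roll": -0.133},{"hand": 1,"x": 0.001,"y": -0.007,"z": 0,"roll": -0.166},{"hand": 1,"x": 0.001,"y": -0.008,"z": 0,"roll": -0.2},{"hand": 1,"x": 0,"y": -0.008,"z": 0,"roll": -0.233},{"hand": 1,"x": 0,"y": -0.009,"z": 0,"roll": -0.266},{"hand": 1,"x": -0.001,"y": -0.009,"z": 0,"roll": -0.3}]'

```text
time: 10.53
tool_pos: [0.577, 0.121, 0.0872]
tcp_rot: [-0.372, 3.112, 0.002]
wrist_force: [-2.6, 1.7, 13.7]
width: 0.554
grip_force: 101.9
```

```bash
python3 -c "
from h import *
plan((.5774,.1213,.087),208.4);s=bot.read_state();print(s['torque'])"
```

```text
t 10.53 pos [0.577  0.121  0.0872] yaw -166.35 tilt 0.43 F [-2.6  1.7 13.7] w 0.554 g 101.9 q6 -1.65
xyz [-0.0009  0.0003  0.0004] roll -0.082 rows>= 3.0
[ 0.12690376  0.38793866 -0.01644088]
```

>>> servo_tool --targets '[{"hand": 1,"x": 0,"y": 0,"z": 0,"roll": -0.03},{"hand": 1,"x": 0,"y": -0.001,"z": 0,"roll": -0.06},{"hand": 1,"x": 0,"y": -0.001,"z": 0,"roll": -0.085},{"hand": 1,"x": 0,"y": -0.001,"z": 0,"roll": -0.085},{"hand": 1,"x": 0,"y": -0.001,"z": 0,"roll": -0.085}]'

```text
time: 10.95
tool_pos: [0.5774, 0.12, 0.0872]
tcp_rot: [-0.776, 3.036, -0.001]
wrist_force: [-1.0, -1.4, 13.2]
width: 0.553
grip_force: 101.8
```

```bash
python3 -c "
from h import *
plan((.5774,.1213,.13),208.4);s=bot.read_state();print(s['torque'])"
```

```text
t 10.95 pos [0.5774 0.12   0.0872] yaw -151.31 tilt 0.45 F [-1.  -1.4 13.2] w 0.553 g 101.8 q6 -1.91
xyz [-0.0018  0.002  -0.0856] roll 0.0016 rows>= 2.0
[-0.26028444  0.1848052  -0.08534534]
```

>>> servo_tool --targets '[{"hand": 1,"x": 0,"y": 0,"z": -0.008,"roll": 0},{"hand": 1,"x": 0,"y": 0,"z": -0.016,"roll": 0},{"hand": 1,"x": 0,"y": 0,"z": -0.024,"roll": 0},{"hand": 1,"x": 0,"y": 0,"z": -0.032,"roll": 0},{"hand": 1,"x": 0,"y": 0,"z": -0.04,"roll": 0},{"hand": 1,"x": 0,"y": 0,"z": -0.048,"roll": 0},{"hand": 1,"x": 0,"y": 0,"z": -0.048,"roll": 0}]'

```text
time: 11.53
tool_pos: [0.5739, 0.1195, 0.1072]
tcp_rot: [-0.778, 3.043, 0.0]
wrist_force: [1.2, 0.4, 0.8]
width: 0.552
grip_force: 102.6
```

```bash
python3 -c "
from h import *
for i in range(3): plan((.5774,.1213,.145),208.4);read_camera('top')"
```

```text
t 11.53 pos [0.5739 0.1195 0.1072] yaw -151.32 tilt 0.03 F [1.2 0.4 0.8] w 0.552 g 102.6 q6 -1.91
xyz [-0.0079 -0.0002 -0.0756] roll 0.0016 rows>= 1.0
t 11.58 pos [0.574  0.1195 0.107 ] yaw -151.32 tilt 0.03 F [ 1.2 -0.4  0.4] w 0.55 g 102.6 q6 -1.91
xyz [-0.0078 -0.0001 -0.076 ] roll 0.0016 rows>= 1.0
t 11.63 pos [0.5739 0.1195 0.1068] yaw -151.32 tilt 0.03 F [0.3 1.  0.5] w 0.55 g 102.6 q6 -1.91
xyz [-0.0079 -0.0001 -0.0763] roll 0.0015 rows>= 1.0
```

The force is near 0, so the bottle stayed behind and the cap is free. I lift it to about 140 mm and hold.

>>> servo_tool --targets '[{"hand": 1,"x": 0,"y": 0,"z": -0.02,"roll": 0},{"hand": 1,"x": 0,"y": 0,"z": -0.04,"roll": 0},{"hand": 1,"x": 0,"y": 0,"z": -0.06,"roll": 0},{"hand": 1,"x": 0,"y": 0,"z": -0.076,"roll": 0},{"hand": 1,"x": 0,"y": 0,"z": -0.08,"roll": 0},{"hand": 1,"x": 0,"y": 0,"z": -0.08,"roll": 0},{"hand": 1,"x": 0,"y": 0,"z": -0.08,"roll": 0},{"hand": 1,"x": 0,"y": 0,"z": -0.08,"roll": 0},{"hand": 1,"x": 0,"y": 0,"z": -0.08,"roll": 0}]'

```text
time: 12.43
tool_pos: [0.5732, 0.1193, 0.1461]
tcp_rot: [0.778, -3.042, -0.0]
wrist_force: [0.4, 0.1, -0.2]
width: 0.552
grip_force: 103.7
```

Run:
```python
from h import *
plan((.5774,.1213,.147),208.4)
s=bot.read_state();im=read_camera("scene");C=cam("scene")
# column profile through bottle axis: plunger/gap between bottle shoulder and cap
for z in(.044,.078,.111,.122,.147,.175): 
    u=proj(C,(.5765,.121,z)); i,j=u.round().astype(int); print(z,u.round(1),im[j-1:j+2,i-1:i+2].mean((0,1)).round(0))
```

```text
t 12.43 pos [0.5732 0.1193 0.1461] yaw -151.32 tilt 0.08 F [ 0.4  0.1 -0.2] w 0.552 g 103.7 q6 -1.91
xyz [-0.0093 -0.0006 -0.0018] roll 0.0016 rows>= 1.0
0.044 [311.5 190. ] [125. 118.  97.]
0.078 [311.3 179.8] [146. 139. 114.]
0.111 [311.  169.6] [79. 74. 63.]
0.122 [310.9 166.2] [57. 52. 48.]
0.147 [310.6 158.1] [40. 39. 36.]
0.175 [310.4 149. ] [21. 20. 20.]
```

```bash
python3 -c "
from workcell import ticket
print(ticket.finish_job())"
```

```text
the job is handed in; nothing more can be done
None
```

The job is handed in at about 12.5 s of the 48 s allowed: by force and pose readings the bottle is seated in the holder and its cap is held free above it; I had no picture views left for a final check, and no verdict came back.

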